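Pry open the watering controller and key in a watering run

TASK

Use the thin steel widger, not your fingers, to lever up the window cover of the watering controller by its front lip and swing it over well past upright so that it stays open, leaning back, then lay the widger down flat on the bench without dropping it and let go of it. Then press the keys one at a time, each fully down for a moment and let up again: first the round key, then the square key, then the long bar key. Do not press the cross key, leave the cover open, and do not disturb the spray bottle, jar, bowl or bird feeder.

Things in the scene. Friction and masses are not known exactly. Their poses are not given: they have to be found in the camera images.
- timer: watering controller fixed to the bench: grey plastic case 120 (x) x 200 (y) x 62 mm high with a black key panel, recessed inside a 5 mm wide, 12 mm high rim (panel 50 mm above the bench). Origin: centre of its underside. Its -x side is the front (lip side), which at yaw 0 faces the robot; the cover's hinge runs along its far (+x) top edge. Yaw varies by up to 0.25 rad.
- cover (a joint): angle of the hinged window cover (grey frame, clear pane, 120 x 200 mm, 4 to 6 mm thick, 0.11 kg): 0 = shut, 1.57 = upright, 1.9 = stop, leaning back away from the front. It may start up to 0.05 rad ajar. The hinge is stiff (0.10 N m): the cover stays where it is left; lifting it at the lip takes about 1.5 N.
- cover_lip (a point): middle of the front lower edge of the cover's lip, which moves with the cover. The lip is 70 mm wide (along timer y), 6 mm thick and sticks out 14 mm in front of the case's front wall; its underside is 62 mm above the bench when shut, with nothing below it. It is 134 mm from the hinge line. Axes: those of the cover (as the timer's when shut).
- cover_hinge (a point): middle of the cover's hinge line, which runs along the timer's y: 60 mm behind the timer's origin (timer +x), 62 mm above the bench. Axes as the timer.
- widger: widger, a hand tool 185 mm long lying loose on the bench: dark wooden handle 90 long x 18 wide x 22 mm high; thin steel blade 16 wide x 3 mm thick, 95 mm long beyond the handle at its mid-height. Origin: on the handle's underside, 30 mm behind the handle's front end (handle x = -60 to +30 mm, blade tip x = +125 mm). x points along the blade to its tip, z up. Mass 0.08 to 0.16 kg.
- widger_grip (a point): point inside the handle at mid-height (11 mm above the underside), straight above the widger's origin: a good place to grip, near the centre of mass
- widger_tip (a point): the blade's tip, at mid-thickness, 125 mm ahead of widger_grip
- key_round (a joint): travel of the round key: 0 = up, 0.006 = fully down; 1.5 N starts it, 4.5 N holds it down, it springs up again. All four keys work alike: white plastic, in one row along timer y, 44 mm apart, at timer x = -10 mm, in an order that varies; tops 60 mm above the bench (10 mm above the panel).
- key_round_top (a point): centre of the top of the round key, a disc 24 mm across; moves with the key
- key_square (a joint): travel of the square key, as key_round
- key_square_top (a point): centre of the top of the square key, 22 x 22 mm
- key_bar (a joint): travel of the bar key, as key_round
- key_bar_top (a point): centre of the top of the long bar key, 44 mm along timer x, 12 mm wide along timer y
- key_cross (a joint): travel of the cross key (not to be pressed), as key_round
- key_cross_top (a point): centre of the top of the cross-shaped key, a plus sign 34 mm across with 9 mm arms
- spray: bystander: green plastic spray bottle with a white trigger head, 74 mm across, 203 mm high; origin centre of its underside
- jar: bystander: glass preserving jar with a clamp lid, 88 mm across (wire clamp to 50 mm from its axis at the front), 128 mm high; origin centre of its underside
- bowl: bystander: white ceramic bowl, 120 mm across, 50 mm high; origin centre of its underside
- feeder: bystander: upright aluminium bird-feeder tube with a twist cap and wire hanger, 54 mm across, 187 mm high; origin centre of its underside
Not all that is in view belongs to the job. There is more than one size of the widger; the job needs the largest.

How it is judged:
On the way, in this order (a step that is already met when the one before it is completed fails the run):
1. the cover is levered up by the widger (past 0.3 rad with the widger bearing on it) (value of joint cover above 0.3 rad and contact force between widger and cover above 0.2 N).
2. the cover is past upright (over 1.6 rad) (value of joint cover above 1.6 rad), for 0.2 s.
3. the widger lies on the bench (grip and tip below 30 mm), let go (height (world z) of each of widger_grip, widger_tip below 0.03 m and contact force between the fingers and widger below 0.1 N and linear speed of widger below 0.05 m/s), for 0.2 s.
4. the round key is pressed down (over 4.5 mm), all others up (value of joint key_round above 0.0045 m and value of joint each of key_square, key_bar, key_cross below 0.0015 m), for 0.1 s.
5. then the square key, all others up (value of joint key_square above 0.0045 m and value of joint each of key_round, key_bar, key_cross below 0.0015 m), for 0.1 s.
6. then the bar key, all others up (value of joint key_bar above 0.0045 m and value of joint each of key_round, key_square, key_cross below 0.0015 m), for 0.1 s.
At the end, for the whole second after the job is handed in: the cover stands open past upright (over 1.57 rad), the widger lies still on the bench (grip and tip points below 30 mm), all four keys are up (within 1.5 mm), and the spray bottle, jar, bowl and feeder are within 30 mm of where they began (value of joint cover above 1.57 rad and height (world z) of each of widger_grip, widger_tip below 0.03 m and linear speed of widger below 0.02 m/s and value of joint each of key_round, key_square, key_bar, key_cross below 0.0015 m and distance of each of spray, jar, bowl, feeder from where it was at the start of the episode below 0.03 m); the robot touches nothing.
It fails at once if fingers or arm push the cover before it is well open (below 1.2 rad) (value of joint cover below 1.2 rad and contact force between any of the fingers, the arm and cover above 0.5 N).
It fails at once if the widger is dropped (touching nothing while above 60 mm) (height (world z) of widger_grip above 0.06 m and contact force between widger and anything else below 0.02 N).
It fails at once if the cross key is pressed (over 3 mm) (value of joint key_cross above 0.003 m).
It fails at once if two keys are down together (value of joint each of key_round, key_square above 0.003 m or value of joint each of key_round, key_bar above 0.003 m or value of joint each of key_square, key_bar above 0.003 m).
It fails at once if a bystander is moved over 30 mm or tipped (distance of any of spray, jar, bowl, feeder from where it was at the start of the episode above 0.03 m or angle between any of spray, jar, bowl, feeder's own z axis and vertical above 0.5 rad).
It also fails if it takes over 72 s, if anything falls off the work surface, if the arm or the gripper's body presses on something with over 40 N, if the wrist force passes 120 N, or if a joint passes its speed limit or range.

ROBOT

A 7-joint arm with a two-finger parallel gripper is mounted at the origin on the work surface. World frame = base frame: x ahead of the robot, y to its left, z up, the work surface at z = 0. Lengths are in m, angles in rad, forces in N, time in s.
With the tool pointing down it reaches from about 0.425 to 0.95 m from the base axis. Payload 4.7 kg.
Tool frame: the origin (TCP) lies on the centre line of the jaws, within the pads' length; the fingertips stand robot.nose_length ahead of it and the grasp point (between the pads) lies 8 mm behind it (robot.nose_length is the distance from the TCP to the fingertips, in m); z points along the fingers, y is the line along which they close (so a half turn about z gives the same grasp; the last joint's range is limited). The gripper opens to 85 mm and grips with 20 to 120 N. Pads are 22 mm wide; open, the fingers measure 114 mm over their backs; the gripper's body (76 mm by 85 mm) begins 54 mm behind the grasp point. The pads swing forward as they close: fully open they stand 13 mm farther back than shut.
Start: joints at [-1.16, 0.469, -0.049, 1.532, 0.024, 1.141, -0.082], TCP at [0.287, 0.611, 0.242] pointing down, gripper open.
Joint ranges: [-2.59, 2.59], [-0.33, 1.99], [-1.39, 1.29], [0.1, 2.45], [-1.04, 4.18], [0.21, 1.99], [-2.66, 2.66]. Speed limits (rad/s): [2.57, 2.57, 3.14, 3.14, 3.14, 3.14, 3.14].

INTERFACE

Orientations are given as [roll, pitch, yaw] about the fixed x, y, z axes, in that order (R = Rz(yaw) Ry(pitch) Rx(roll)).
In Python, from plant import robot gives the robot as it stands. Calls block until the motion is done:
- robot.goto(position, orientation): joint-space move of the TCP to a pose.
- robot.move_straight(position, vel=0.15, attitude=None, contact_N=None): straight line of the TCP; attitude=None keeps the orientation; vel is the mean speed in m/s. With contact_N (N) it stops when the force on the tool has changed by that much, and returns True; else False.
- robot.move_joints(angles): joint-space move.
- robot.grip(opening, strength=None): opening from 0.0 (shut) to 1.0 (fully open); strength is the grip in N (None keeps the last); returns when the fingers have stopped.
- robot.sleep(seconds).
- robot.inverse_kinematics(position, orientation): joint angles nearest the present ones, or None.
- robot.sense(): the state.
- robot.grab_frame(name): name is "scene" or "top" or "wrist"; returns a dict with "image" (480x640x3 uint8, red, green, blue), "range_z" (480x640 float32, m along the optical axis (not along the pixel's ray), 0 where there is no reading), "fx", "fy", "cx", "cy" (pixels), "dist_coeffs" ([k1, k2, p1, p2, k3] as OpenCV has them; the pictures are not rectified), "R" (3x3) and "t" (3): a world point X has camera coordinates R X + t. Camera axes: x right, y down, z forward; pixel columns grow to the right and rows downward; lengths in m; the calibration is good to about 2 mm. A picture is of the moment at which its call begins.
A pose or a line that the arm cannot do raises robot.IKError and nothing moves.
- robot.close_job(): hands the job in; it is judged then, once.
The state is a dict: "t": time; "joint_pos": joint angles; "joint_velocities": joint speeds; "effort": joint torques, N m; "tcp_pos": TCP position; "tcp_rot": TCP orientation; "wrist_force": force on the tool from outside, world axes, zero at the start; "torque": the same for the moment, N m; "opening": opening from 0.0 (shut) to 1.0 (fully open); "gripper_force": force on a finger pad.
Only numpy, scipy, OpenCV 4.12 (cv2) and the standard library are available. Lean on these libraries where they do the work, as an engineer would, in place of code of your own. Each camera call takes 0.05 s, during which the arm holds its last target. There are 200 camera calls.

## Working session

There is one attempt and no reset: what is moved stays moved. The work goes in short steps, each a Python script; the robot and the scene stay as the last script left them, time stands still between calls to the robot, and variables do not carry over. Pictures are saved under pics/ and viewed, at most 10 in all, crops included, and the job is handed in when it is done.

```bash
ls; mkdir -p pics
python3 - <<'E'
from plant import robot
import cv2,numpy as np
s=robot.sense();print(s['t'],s['tcp_pos'],s['tcp_rot'],s['opening'],robot.nose_length)
for n in("scene","top"):
    f=robot.grab_frame(n);np.savez('pics/'+n,**f);cv2.imwrite(f'pics/{n}.png',f['image'][:,:,::-1])
    R=np.array(f['R']);print(n,f['fx'],f['cx'],f['cy'],f['dist_coeffs'],-R.T@f['t'],R)
E
```

```text
pics
0.0 [0.28711587 0.61025149 0.24124488] [-3.13959886e+00  7.86018063e-05  2.70184417e+00] 0.997399973550389 0.011
scene 466.4998454813454 319.0921420008919 242.2298135026012 [-0.09969845  0.          0.          0.          0.        ] [ 0.99705494 -0.78647427  0.66290901] [[ 0.88201677  0.47084601 -0.01872044]
 [ 0.25168823 -0.50431937 -0.82602361]
 [-0.398371    0.72385497 -0.56332454]]
top 584.560566796439 324.72060352900485 235.8848104242657 [0.00631745 0.         0.         0.         0.        ] [ 0.46094753 -0.01752395  1.48550728] [[-9.10397074e-03 -9.99958427e-01  5.12545223e-04]
 [-9.96753704e-01  9.03378708e-03 -8.00027745e-02]
 [ 7.99948183e-02 -1.23922427e-03 -9.96794509e-01]]
```

View pics/scene.png

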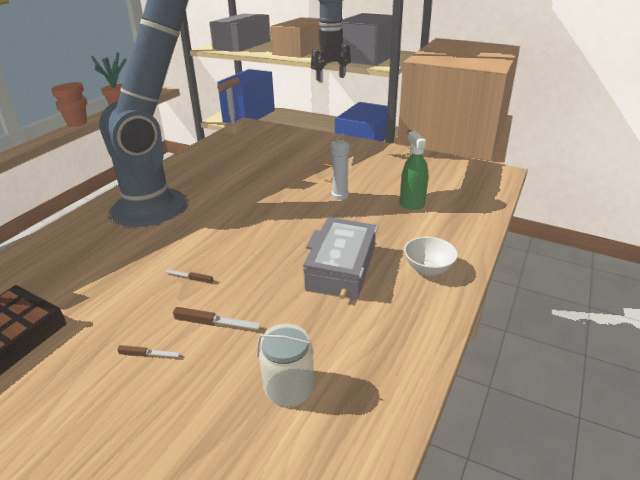

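View pics/top.png

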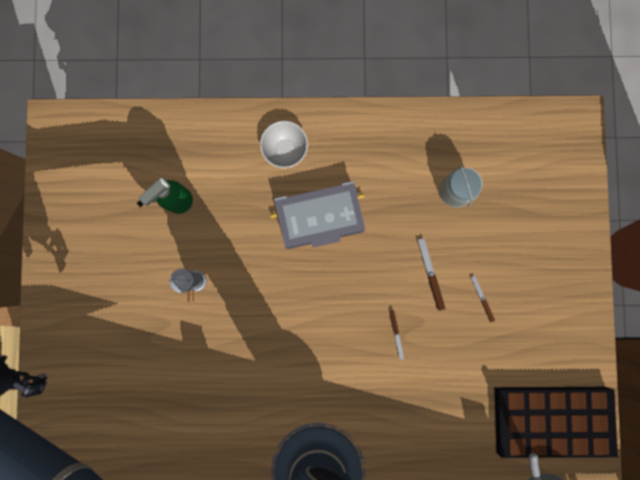

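The scene view shows three widgers. In the top view they are at (430,272), (482,297) and (397,332). The first, at about (420,236)–(440,308), is the longest. The timer is at (319,215), with its lip at (326,240) facing the robot. The keys from left to right are bar, square, round and cross. Next I'll confirm this in an enlarged crop.

```bash
python3 - <<'E'
import cv2,numpy as np
im=cv2.imread('pics/top.png')
a=cv2.resize(im[175:260,262:372],None,fx=5,fy=5,interpolation=cv2.INTER_CUBIC)  # 550x425
b=cv2.resize(im[228:318,412:452],None,fx=5,fy=5,interpolation=cv2.INTER_CUBIC) #200x450
o=np.zeros((450,750,3),np.uint8);o[:425,:550]=a;o[:450,550:]=b
cv2.imwrite('pics/crop.png',o)
E
cat > h.py <<'E'
import cv2,numpy as np
def load(n): return dict(np.load(f'pics/{n}.npz'))
def pix2w(f,u,v,z):
    K=np.array([[f['fx'],0,f['cx']],[0,f['fy'],f['cy']],[0,0,1]],float)
    p=cv2.undistortPoints(np.array([[[u,v]]],float),K,np.array(f['dist_coeffs'],float))[0,0]
    R=np.array(f['R']);c=-R.T@f['t'];d=R.T@[p[0],p[1],1]
    return c+d*(z-c[2])/d[2]
E
python3 - <<'E'
from h import *
f=load('top')
for n,a,b in [('A',(419,236),(440,308)),('B',(473,275),(492,320)),('C',(391,307),(402,358))]:
    p,q=pix2w(f,*a,.011),pix2w(f,*b,.015);print(n,p,q,np.linalg.norm(p-q))
E
```

```text
A [ 0.57682542 -0.25789846  0.011     ] [ 0.39560923 -0.30570075  0.015     ] 0.18745764132945852
B [ 0.47716224 -0.39155138  0.011     ] [ 0.36476122 -0.4345507   0.015     ] 0.12041150161440717
C [ 0.39901045 -0.18380389  0.011     ] [ 0.27325769 -0.20832839  0.015     ] 0.12818426406739444
```

View pics/crop.png

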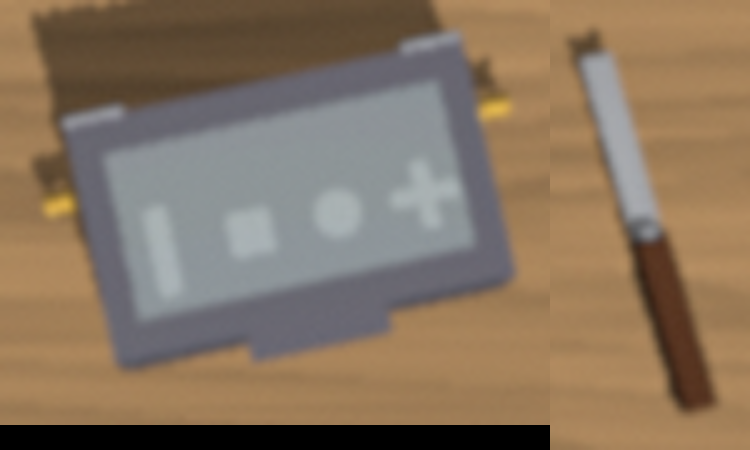

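The enlarged crop confirms it: widger A has its blade tip at (421,239) and its handle end at (441,310). It measures 187 mm, and the other two about 120–128 mm, so A is the one to use. In the same crop the bar, square, round and cross keys are at (163,252), (250,232), (338,213) and (425,194).

Run:
```python
from h import *
from scipy.optimize import least_squares
f=load('top')
P=lambda u,v,z:pix2w(f,262+u/5,175+v/5,z)[:2]
obs=[]
for (u,v),l in {(120,367):(-60,100),(513,275):(-60,-100)}.items(): obs.append((P(u,v,.064),l))
for (u,v),l in {(252,360):(-74,35),(390,330):(-74,-35)}.items(): obs.append((P(u,v,.067),l))
for (u,v),l in {(163,252):(-10,66),(250,232):(-10,22),(338,213):(-10,-22),(425,194):(-10,-66)}.items(): obs.append((P(u,v,.06),l))
w=np.array([o[0] for o in obs]);l=np.array([o[1] for o in obs])/1000
def res(p):
    c,s=np.cos(p[2]),np.sin(p[2]);return (p[:2]+l@np.array([[c,s],[-s,c]])-w)
r=least_squares(lambda p:res(p).ravel(),[.63,0,.2]);print('timer',r.x);print((res(r.x)*1000).round(1))
W=lambda u,v,z:pix2w(f,412+(u-550)/5,228+v/5,z)[:2]
t=W(597,55,.012);m=W(648,236,.02);e=W(694,408,.022);print('widger',t,m,e,np.linalg.norm(t-m),np.linalg.norm(t-e))
d=(t-e)/np.linalg.norm(t-e);print('yaw',np.arctan2(d[1],d[0]),'origin',t-.125*d,e+.06*d,m-.03*d)
from plant import robot
T=r.x;c,s=np.cos(T[2]),np.sin(T[2])
def tw(x,y):return T[:2]+[c*x-s*y,s*x+c*y]
for gx in(.0,.01):
  for th in np.linspace(0,1.85,6):
    rr=.127-.012*min(1,th/.5)
    p=tw(.06-rr*np.cos(th)-.125+gx,0);z=.055+rr*np.sin(th)
    for yy in (0,np.pi):
        q=robot.inverse_kinematics([*p,z],[np.pi,0,T[2]+yy]);print(gx,round(th,2),p.round(3),round(z,3),None if q is None else np.round(q,2))
```

```text
timer [ 0.62589379 -0.00768295  0.21529041]
[[ 0.6  1.9]
 [ 0.1 -1.4]
 [-1.8 -0.2]
 [-0.9 -1.3]
 [ 0.2  0.4]
 [ 0.2  0.1]
 [ 0.6  0.4]
 [ 1.   0.2]]
widger [ 0.56908628 -0.26363227] [ 0.47748669 -0.28576571] [ 0.39195314 -0.3062173 ] 0.09423574186925984 0.18218021961178746
yaw 0.2359350230356294 origin [ 0.44754926 -0.2928513 ] [ 0.45029092 -0.29219217] [ 0.4483178  -0.29277828]
0.0 0.0 [ 0.438 -0.049] 0.055 [-0.55  0.46  0.71  2.27 -0.55  0.59 -0.78]
0.0 0.0 [ 0.438 -0.049] 0.055 [-0.17  0.38  0.22  2.25 -0.16  0.53  1.97]
0.0 0.37 [ 0.455 -0.045] 0.098 [-0.61  0.4   0.76  2.21 -0.43  0.69 -0.9 ]
0.0 0.37 [ 0.455 -0.045] 0.098 [-0.23  0.32  0.28  2.19 -0.14  0.65  1.94]
0.0 0.74 [ 0.479 -0.04 ] 0.133 [-0.61  0.36  0.74  2.13 -0.34  0.78 -1.  ]
0.0 0.74 [ 0.479 -0.04 ] 0.133 [-0.25  0.3   0.3   2.11 -0.13  0.75  1.91]
0.0 1.11 [ 0.512 -0.032] 0.158 [-0.59  0.36  0.71  2.03 -0.31  0.85 -1.06]
0.0 1.11 [ 0.512 -0.032] 0.158 [-0.26  0.31  0.29  2.02 -0.12  0.83  1.88]
0.0 1.48 [ 0.552 -0.024] 0.17 [-0.55  0.4   0.67  1.93 -0.32  0.91 -1.08]
0.0 1.48 [ 0.552 -0.024] 0.17 [-0.23  0.35  0.
[... 385 characters left out ...]
-0.43  0.69 -0.92]
0.01 0.37 [ 0.465 -0.043] 0.098 [-0.22  0.33  0.27  2.17 -0.14  0.66  1.93]
0.01 0.74 [ 0.489 -0.038] 0.133 [-0.59  0.37  0.73  2.11 -0.35  0.78 -1.01]
0.01 0.74 [ 0.489 -0.038] 0.133 [-0.25  0.31  0.28  2.09 -0.13  0.76  1.9 ]
0.01 1.11 [ 0.522 -0.03 ] 0.158 [-0.58  0.38  0.7   2.01 -0.32  0.86 -1.06]
0.01 1.11 [ 0.522 -0.03 ] 0.158 [-0.25  0.32  0.27  1.99 -0.12  0.84  1.88]
0.01 1.48 [ 0.562 -0.022] 0.17 [-0.55  0.42  0.66  1.91 -0.32  0.92 -1.08]
0.01 1.48 [ 0.562 -0.022] 0.17 [-0.22  0.36  0.23  1.89 -0.11  0.89  1.85]
0.01 1.85 [ 0.603 -0.013] 0.166 [-0.52  0.49  0.64  1.82 -0.35  0.95 -1.08]
0.01 1.85 [ 0.603 -0.013] 0.166 [-0.18  0.43  0.18  1.8  -0.09  0.92  1.82]
```

```bash
cat >> h.py <<'E'
T=np.array([0.6259,-0.0077,0.2153]);GX=.010;YW=.2355
c,s=np.cos(T[2]),np.sin(T[2])
def tw(x,y=0):return T[:2]+[c*x-s*y,s*x+c*y]
E
python3 - <<'E'
from h import *
from plant import robot
o=np.array([.4488,-.2926]);g=o+GX*np.array([np.cos(YW),np.sin(YW)])
robot.move_straight([.287,.61,.40],vel=.25)
A=[np.pi,0,YW]
robot.goto([*g,.38],A)
robot.goto([*g,.10],A)
print(robot.move_straight([*g,.0125],vel=.08,contact_N=8),robot.sense()['tcp_pos'])
robot.grip(0,100);s1=robot.sense();print(s1['t'],s1['opening'],s1['gripper_force'],s1['tcp_pos'],s1['tcp_rot'])
robot.move_straight([*g,.15],vel=.1);s1=robot.sense();print(s1['wrist_force'],s1['torque'],s1['opening'])
f=robot.grab_frame('scene');np.savez('pics/scene2',**f);im=f['image'][:,:,::-1]
f2=robot.grab_frame('top');np.savez('pics/top2',**f2)
P=np.array(f['R'])@[*g,.15]+f['t'];u,v=int(f['fx']*P[0]/P[2]+f['cx']),int(f['fy']*P[1]/P[2]+f['cy']);print(u,v)
a=im[max(0,v-60):v+60,max(0,u-70):u+90];cv2.imwrite('pics/grasp.png',cv2.resize(a,None,fx=4,fy=4,interpolation=2))
print(max(0,u-70),max(0,v-60))
E
```

```text
False [ 0.45887027 -0.29052174  0.01295304]
7.05 0.18331002230875523 97.44430661201477 [ 0.4587889  -0.29078669  0.01308095] [ 3.14080610e+00 -7.40539871e-04  2.35337389e-01]
[ 0.00782767 -0.44774657 -1.16487181] [-0.0065394   0.02924903 -0.00439825] 0.18665137333862436
193 262
123 202
```

View pics/grasp.png

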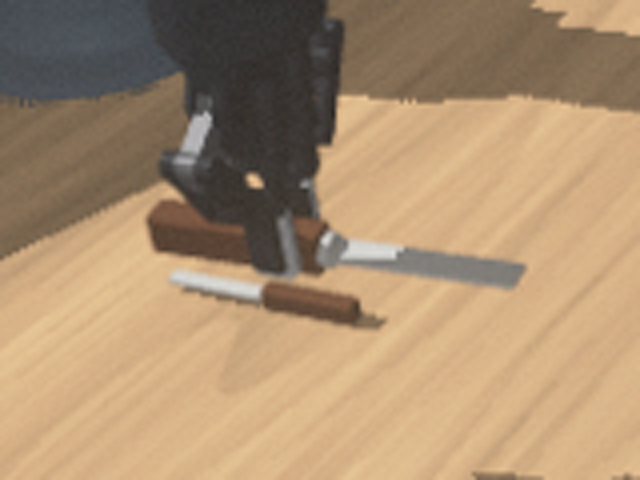

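Run:
```python
from h import *
from plant import robot
f=load('scene2');S=robot.sense();p=S['tcp_pos'];print(p,S['tcp_rot'])
for dz in(-.01,0,.01):
    X=np.array([p[0]+.115*np.cos(YW),p[1]+.115*np.sin(YW),p[2]-.002+dz])
    uv=cv2.projectPoints(X[None],cv2.Rodrigues(f['R'])[0],f['t'],np.array([[f['fx'],0,f['cx']],[0,f['fy'],f['cy']],[0,0,1]]),f['dist_coeffs'])[0];print(dz,uv.ravel())
A=[np.pi,0,T[2]]
for tx in(-.12,-.1,-.09,-.085,-.067):
    for z in(.054,.12): q=robot.inverse_kinematics([*tw(tx-.115),z],A);print(tx,z,None if q is None else q.round(2))
```

```text
[ 0.45821212 -0.29013126  0.14948482] [-3.14102941e+00  9.44616755e-04  2.35339551e-01]
-0.01 [252.74260551 276.75812496]
0 [252.18697618 272.41270118]
0.01 [251.62494979 268.00722283]
-0.12 0.054 [-0.68  0.47  0.91  2.36 -0.7   0.59 -0.58]
-0.12 0.12 [-0.88  0.35  1.13  2.32 -0.48  0.73 -0.76]
-0.1 0.054 [-0.68  0.5   0.9   2.32 -0.7   0.62 -0.6 ]
-0.1 0.12 [-0.86  0.38  1.1   2.28 -0.51  0.75 -0.76]
-0.09 0.054 [-0.68  0.51  0.89  2.3  -0.71  0.63 -0.6 ]
-0.09 0.12 [-0.85  0.4   1.08  2.26 -0.52  0.76 -0.76]
-0.085 0.054 [-0.68  0.52  0.89  2.29 -0.71  0.63 -0.61]
-0.085 0.12 [-0.84  0.41  1.08  2.25 -0.53  0.76 -0.76]
-0.067 0.054 [-0.68  0.54  0.88  2.25 -0.71  0.65 -0.62]
-0.067 0.12 [-0.82  0.44  1.05  2.21 -0.55  0.78 -0.76]
```

The tip appears within about 2 px of the predicted pixel, so the widger sits straight in the grip. Next I insert the blade and start levering.

Run:
```python
from h import *
from plant import robot
A=[np.pi,0,T[2]]
def tip(tx,z,**k): return robot.move_straight([*tw(tx-.115),z+.002],**k)
robot.move_straight([*tw(-.105-.115),.15],vel=.2,attitude=A)
tip(-.105,.050,vel=.12)
b=robot.sense()['wrist_force']
print(tip(-.068,.050,vel=.05,contact_N=4),robot.sense()['wrist_force']-b,robot.sense()['tcp_pos'])
for th in(.0,.08,.2,.35):
    r=.128-.010*min(1,th/.35)
    tip(.06-r*np.cos(th),.061+r*np.sin(th),vel=.05)
    S=robot.sense();print(th,S['t'],S['wrist_force']-b,S['torque'])
for n in('scene','top'):
    f=robot.grab_frame(n);np.savez('pics/lev_'+n,**f)
    if n=='scene':cv2.imwrite('pics/lev.png',cv2.resize(f['image'][150:320,230:430,::-1],None,fx=3.5,fy=3.5,interpolation=2))
```

```text
False [ 1.2492515   0.23131219 -0.38821542] [ 0.44666325 -0.04691242  0.0518809 ]
0.0 12.25 [ 0.17828634  0.30391149 -0.80736534] [ 0.00927978  0.0270216  -0.03746408]
0.08 12.6083 [ 0.34933917  0.66718289 -1.41653917] [ 0.00222192 -0.05016749  0.01106775]
0.2 13.0667 [ 1.56426082  1.32975646 -0.46594386] [-0.02125689 -0.0277785   0.04381541]
0.35 13.5833 [ 0.09418398 -0.0084179  -0.61195591] [0.03265669 0.02605143 0.0040726 ]
```

View pics/lev.png

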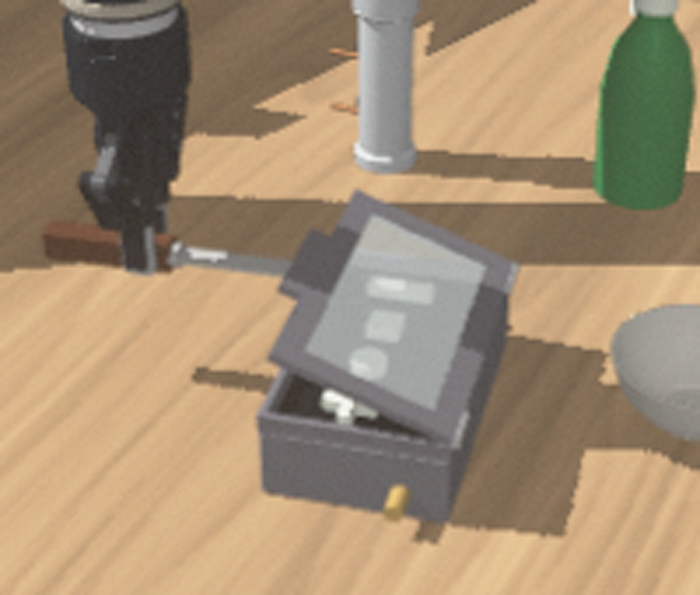

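The picture shows the cover raised to about 0.35 rad, with the blade tip under the lip at crop pixel (290,265). I'll continue the arc, pull the blade back and check.

Run:
```python
from h import *
from plant import robot
A=[np.pi,0,T[2]]
def tip(tx,z,**k): return robot.move_straight([*tw(tx-.115),z+.002],**k)
for th in np.arange(.5,1.81,.13):
    r=.118-.010*min(1,(th-.35)/.6)
    tip(.06-r*np.cos(th),.061+r*np.sin(th),vel=.09)
    S=robot.sense();print(round(th,2),round(S['t'],2),S['wrist_force'].round(2))
robot.sleep(.4)
tip(-.04,.061+r*np.sin(th),vel=.12)
for n in('scene','top'):
    f=robot.grab_frame(n);np.savez('pics/op_'+n,**f)
    if n=='scene':cv2.imwrite('pics/op.png',cv2.resize(f['image'][100:320,200:450,::-1],None,fx=2.7,fy=2.7,interpolation=2))
```

```text
0.5 14.03 [-0.6  -0.1  -1.14]
0.63 14.35 [-0.07  0.65 -0.74]
0.76 14.67 [ 0.21 -0.13 -1.43]
0.89 14.97 [-0.5  -0.14 -1.01]
1.02 15.28 [ 0.2  -0.46 -1.17]
1.15 15.59 [-0.21  0.01 -1.93]
1.28 15.9 [-0.07  0.74 -1.19]
1.41 16.21 [ 0.03 -0.47 -1.33]
1.54 16.52 [ 0.02 -0.44 -1.19]
1.67 16.82 [-0.25 -0.07 -1.03]
1.8 17.13 [ 0.56 -0.43 -1.46]
```

View pics/op.png

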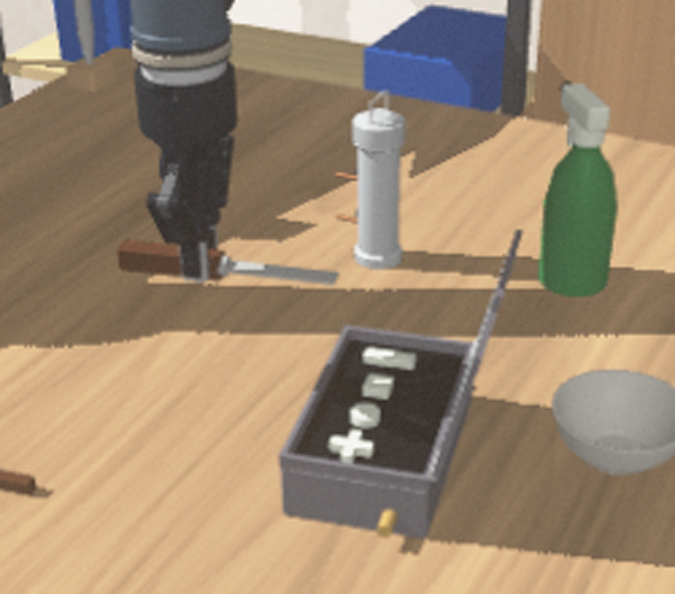

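The picture shows the cover standing open and leaning back past upright, from (480,345) at the hinge to (518,232) at the top. The widger is clear of it. Next I lay the widger back where it came from.

Run:
```python
from h import *
from plant import robot
g=np.array([.4588,-.2908]);A=[np.pi,0,YW]
robot.move_straight([*tw(-.08-.115),.165],vel=.2)
robot.move_straight([*g,.12],vel=.2,attitude=A)
robot.move_straight([*g,.03],vel=.12)
print(robot.move_straight([*g,.0125],vel=.03,contact_N=4),robot.sense()['tcp_pos'])
robot.sleep(.2);robot.grip(.35);robot.sleep(.3);robot.grip(.7)
robot.move_straight([*g,.10],vel=.1)
robot.grip(0,40)
robot.move_straight([*g,.25],vel=.25);S=robot.sense();print(S['t'],S['opening'],S['wrist_force'])
f=robot.grab_frame('top');np.savez('pics/top3',**f);im=f['image'][:,:,::-1]
a=cv2.resize(im[150:260,262:372],None,fx=5,fy=5,interpolation=2);b=cv2.resize(im[228:318,402:452],None,fx=4.9,fy=4.9,interpolation=2)
o=np.zeros((550,800,3),np.uint8);o[:550,:550]=a;o[:b.shape[0],550:550+b.shape[1]]=b;cv2.imwrite('pics/top3.png',o)
```

```text
True [ 0.45865169 -0.29053018  0.01309994]
25.575 -0.004819271157650004 [ 0.59391169  1.04444878 -0.59515063]
```

View pics/top3.png

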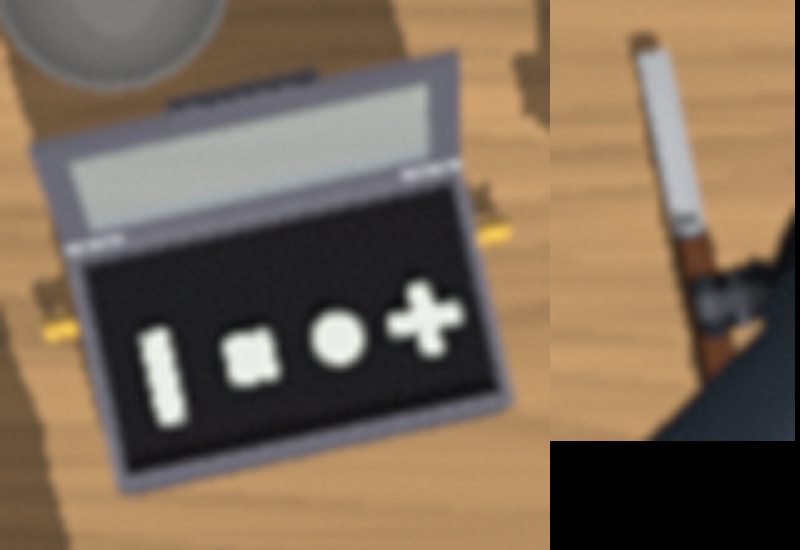

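The keys from left to right in the crop are bar (163,377), square (251,357), round (339,338) and cross (426,318), which matches the fitted model. The widger lies flat, and the cover is folded back. Now I'll press the keys.

Run:
```python
from h import *
from plant import robot
f=load('top3')
for u,v in[(163,377),(251,357),(339,338),(426,318)]:
    d=pix2w(f,262+u/5,150+v/5,.06)[:2]-T[:2];print((1000*np.array([c*d[0]+s*d[1],-s*d[0]+c*d[1]])).round(1))
qs=[]
for yy in(np.pi/2,-np.pi/2):
    q=robot.inverse_kinematics([*tw(-.012,-.022),.12],[np.pi,0,T[2]+yy]);qs.append((9 if q is None else abs(q-robot.sense()['joint_pos']).max(),yy))
m,yy=min(qs);print(qs)
A=[np.pi,0,T[2]+yy]
robot.goto([*tw(-.03,-.022),.25],A)
for n,y in(('round',-.022),('square',.022),('bar',.066)):
    p=tw(-.012,y)
    robot.move_straight([*p,.095],vel=.15)
    b=robot.sense()['wrist_force']
    h=robot.move_straight([*p,.0635],vel=.03,contact_N=12)
    robot.sleep(.4);S=robot.sense();print(n,h,S['t'],S['tcp_pos'],(S['wrist_force']-b).round(2))
    if n=='round':
        f=robot.grab_frame('scene');cv2.imwrite('pics/press.png',cv2.resize(f['image'][130:320,230:430,::-1],None,fx=3,fy=3,interpolation=2))
    robot.move_straight([*p,.095],vel=.08);robot.sleep(.2)
robot.move_straight([*tw(-.03,.066),.25],vel=.2)
f=robot.grab_frame('scene');cv2.imwrite('pics/end.png',f['image'][:,:,::-1]);print(robot.sense()['t'])
```

```text
[-10.3  65.7]
[-10.3  21.5]
[-10.8 -22.7]
[-10.6 -66.5]
[(np.float64(0.9605717107947038), 1.5707963267948966), (np.float64(1.696308681433235), -1.5707963267948966)]
round True 29.3 [ 0.61866875 -0.03175751  0.06514443] [-0.68  0.47  5.59]
square True 31.8917 [0.60929533 0.01120487 0.06513898] [-2.49 -0.01  6.08]
bar True 34.4333 [0.59990403 0.05415848 0.06510296] [-1.55  1.17  4.25]
36.15
```

View pics/press.png

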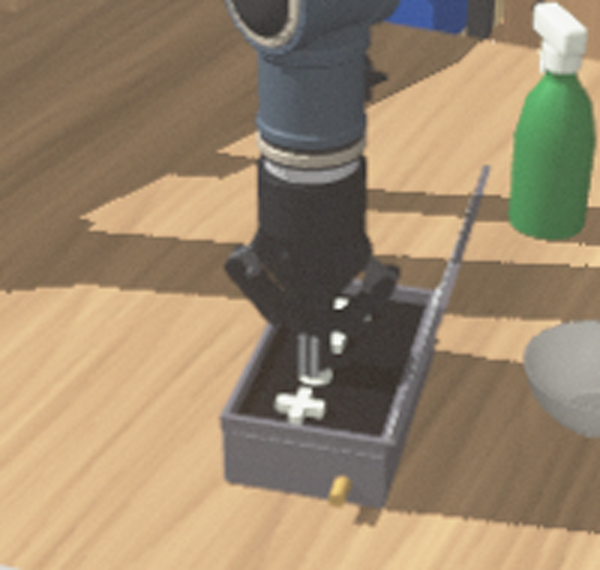

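View pics/end.png

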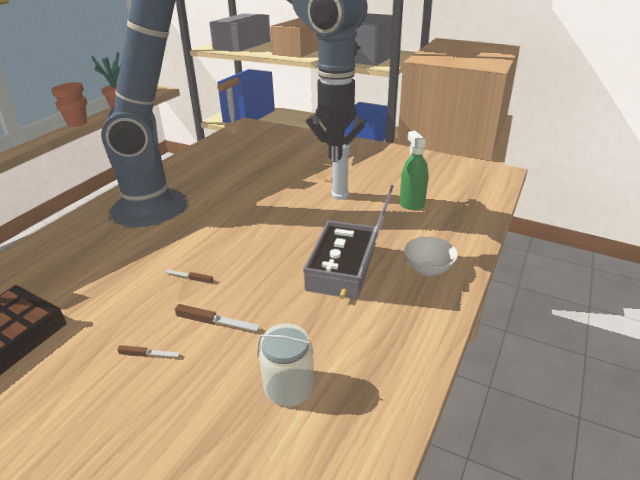

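The press picture shows the fingers on the round key with nothing else touched. All three presses stopped at a fingertip height of about 54.1 mm, which is 5.9 mm of travel. The final picture shows the cover open, the widger flat on the bench and the bystanders in place.

```bash
python3 -c "
from plant import robot
print(robot.close_job())"
```

```text
the job is handed in; nothing more can be done
None
```

I handed the job in at about 36 s of the 72 s: the cover was levered open with the widger, the widger laid flat and released, and the round, square and bar keys pressed in that order; the judge returned no verdict.

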